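# Put the leather knife away in its guard

## Robot

A 7-joint arm with a two-finger parallel gripper is mounted at the origin on the work surface. World frame = base frame: x ahead of the robot, y to its left, z up, the work surface at z = 0. Lengths are in m, angles in rad, forces in N, time in s.
With the tool pointing down it reaches from about 0.4 to 0.85 m from the base axis. Payload 6.9 kg.
Tool frame: the origin (TCP) lies at the very end of the fingers, on their centre line; the grasp point (between the pads) lies behind it (r.grasp_offset is the z of the grasp point in the tool frame, in m); z points along the fingers, y is the line along which they close (so a half turn about z gives the same grasp; the last joint's range is limited). The gripper opens to 85 mm and grips with 20 to 120 N. Pads are 22 mm wide; open, the fingers measure 114 mm over their backs; the gripper's body (76 mm by 85 mm) begins 54 mm behind the grasp point. The pads swing forward as they close: fully open they stand 13 mm farther back than shut.
Start: joints at [-1.085, 0.507, -0.238, 1.5, 0.126, 1.149, -0.155], TCP at [0.232, 0.58, 0.231] pointing down, gripper open.
Joint ranges: [-3.08, 3.08], [-0.24, 2.05], [-1.43, 1.35], [0, 2.5], [-1.52, 4.66], [0.17, 1.96], [-2.89, 2.89]. Speed limits (rad/s): [2.39, 2.39, 3.14, 3.14, 3.14, 3.14, 3.14].

## Interface

Orientations are given as a rotation vector (axis times angle).
In Python, from bench import readout, eyes, ticket, r gives the robot as it stands.
- The arm moves only by the shell command python3 -m inch 'ROWS' [OPENING]. ROWS is a JSON object of lists of equal length, an entry for each row: "translation": the shift along the tool's x, y, z in mm, a list of three; "yaw": the turn about the tool's z in degrees. A call has 1 to 5 rows; each row is the pose to reach, as a shift and turn from the pose commanded when the call began, along the tool's axes at that moment; what a row does not reach only later rows make up. A row lasts 1/12 s, in which the tool goes at most 41.7 mm and 7.16 degrees, less where a joint would pass 70% of its speed; a pose out of reach is approached as far as the arm can. A call with a gripper value outside its range is refused whole. OPENING is the finger opening in mm, from 0 to 85.4, set as the call begins (- or left out, the last holds). The fingers move at their own pace and stop on an object; the grip force is fixed at half the most. Time passes only in rows, so rows that repeat a pose let the fingers close. It gives the time, the measured TCP pose, the force, the opening and the grip force at its end, in the units of the state.
- readout.sense(): the state, without advancing time (a new reading comes with each control period).
- eyes.snapshot(name): name is "scene" or "side" or "wrist"; returns the picture (384x512x3 uint8, red, green, blue); there is no depth.
- eyes.camera_info(name): a dict with "mtx" (3x3 intrinsics, pixels), "extrinsics" (4x4, takes a point from world to camera coordinates). Camera axes: x right, y down, z forward; pixel columns grow to the right and rows downward; lengths in m; the calibration is good to about 2 mm. The wrist camera is an equidistant fisheye: a pixel r from the principal point sees the ray r / f radians off the axis. A picture is of the moment at which its call begins: read the wrist's pose just before it. camera_info takes no time and is no camera call; for the wrist camera it gives the pose at the moment of the call.
- ticket.sign_off(): hands the job in; it is judged then, once.
The state is a dict: "clock": time; "qpos": joint angles; "dq": joint speeds; "tau": joint torques, N m; "eef_pos": TCP position; "orientation": TCP orientation; "contact_force": force on the tool from outside, world axes, zero at the start; "torque": the same for the moment, N m; "finger_gap": finger opening in m; "gripper_force": force on a finger pad.
Only numpy, scipy, OpenCV 4.12 (cv2) and the standard library are available. Lean on these libraries where they do the work, as an engineer would, in place of code of your own. Each camera call takes 0.05 s, during which the arm holds its last target. There are 200 camera calls.

## Task

The leather knife has been left hanging in the open plywood rack with its blade bare. Draw it up out of the rack and slide the blade gently down into the grey plastic knife guard on the bench (either way round), not dropping it in, until its steel collar sits fully home on the guard's mouth, then let go. Leave the spanner, the spool and the shoe last where they are.

Things in the scene. Friction and masses are not known exactly. Their poses are not given: they have to be found in the camera images.
- knife: Loose knife, 0.16 kg, upright, blade down. Origin: centre of the underside of its steel collar; z up along the handle, x along the blade's width, y its thickness; same after a half turn. Collar 46 (x) x 24 (y), z 0 to 8 mm. Wood handle 28 (x) x 20 (y), z 8 to 108 mm: grip across y near z 70. Blade 28 (x) x 5 (y) down to z -76, then an edge 22 x 3.4 to z -84 mm.
- knife_tip (a point): Middle of the blade's lower end, on the knife's axis 84 mm below its origin; axes as the knife.
- rack_slot (a point): Centre of the slot in the top face of the fixed plywood rack, 110 mm above the bench; z up, x along the slot. Slot 36 (x) x 12 (y) mm, through the 16 mm thick top board of 110 (x) x 80 (y) mm; open below, on four corner posts. The knife's collar rests on the board. Foot 130 x 90 mm.
- guard_mouth (a point): Centre of the mouth in the top face of the fixed knife guard, 100 mm above the bench; z up, x along the slot. An upright grey plastic block 56 (x) x 34 (y) mm on a steel foot 120 x 60 x 8 mm. Slot 31 (x) x 8 (y) mm, 90 mm deep, mouth flared by 3 mm all round. The knife is home when its collar rests on this top face.
- spanner: Bystander: loose steel spanner, 170 mm long, lying on the bench along its x; origin at its middle, on the underside.
- spool: Bystander: loose grey thread spool, 64 mm in diameter, 64 mm high, upright; origin at the centre of its underside.
- last: Bystander: loose black shoe last, about 250 x 76 x 90 mm, lying along its x, toe to -x; origin at the middle of its underside.
Mind the look-alikes: they are no part of the job. There is more than one size of the knife; the one meant has the size given above.

How it is judged:
On the way:
1. the knife is drawn out: the blade's lower end is above the rack's top (z of knife_tip in the frame of rack_slot above 0.003 m), for 0.1 s.
At the end, for the whole second after the job is handed in: The knife is at rest, blade down in the knife guard: its origin within 4 mm of the height of the guard's mouth and within 6 mm of its centre sideways, the blade's lower end at least 78 mm below the mouth and within 7 mm of its axis sideways, the knife upright within 0.07 rad (z of knife in the frame of guard_mouth between -0.004 and 0.004 m and horizontal distance between knife and guard_mouth below 0.006 m and z of knife_tip in the frame of guard_mouth below -0.078 m and horizontal distance between knife_tip and guard_mouth below 0.007 m and angle between the z axis of knife and the z axis of guard_mouth, either way round below 0.07 rad and linear speed of knife below 0.02 m/s); the robot touches nothing.
It fails at once if the knife is dropped or rammed into the guard: it moves faster than 0.5 m/s with the blade's end in the slot (z of knife_tip in the frame of guard_mouth below -0.005 m and horizontal distance between knife_tip and guard_mouth below 0.012 m and linear speed of knife above 0.5 m/s).
It fails at once if the spanner is moved by more than 30 mm (distance of spanner from where it was at the start of the episode above 0.03 m).
It fails at once if the spool is moved by more than 30 mm (distance of spool from where it was at the start of the episode above 0.03 m).
It fails at once if the last is moved by more than 30 mm (distance of last from where it was at the start of the episode above 0.03 m).
It also fails if it takes over 45 s, if anything falls off the work surface, if the arm or the gripper's body presses on something with over 40 N, if the wrist force passes 120 N, or if a joint passes its speed limit or range.

## Working session

There is one attempt and no reset: what is moved stays moved. The work goes in short steps, Python scripts to look and compute and a shell command to move; the robot and the scene stay as the last step left them, time stands still between calls to the robot, and variables do not carry over. Pictures are saved under pics/ and viewed, at most 10 in all, crops included, and the job is handed in when it is done.

```bash
mkdir -p pics
cat > h.py <<'E'
import numpy as np,cv2
from bench import readout,eyes,ticket,r
def snap(n,f):
    im=eyes.snapshot(n); cv2.imwrite('pics/'+f,im[:,:,::-1]); return im
def ray(n,u,v,info=None):
    c=info or eyes.camera_info(n);K=np.array(c['mtx']);E=np.array(c['extrinsics'])
    x=(u-K[0,2])/K[0,0];y=(v-K[1,2])/K[1,1]
    if n=='wrist':
        t=np.hypot(x,y);s=np.sin(t)/t if t>1e-9 else 1;d=np.array([x*s,y*s,np.cos(t)])
    else: d=np.array([x,y,1.])
    R=E[:3,:3];return -R.T@E[:3,3],R.T@d
def atz(n,u,v,z,info=None):
    o,d=ray(n,u,v,info);return o+d*(z-o[2])/d[2]
def proj(n,P,info=None):
    c=info or eyes.camera_info(n);K=np.array(c['mtx']);E=np.array(c['extrinsics'])
    p=E[:3,:3]@np.array(P)+E[:3,3]
    if n=='wrist':
        rr=np.hypot(p[0],p[1]);t=np.arctan2(rr,p[2]);q=p[:2]/max(rr,1e-9)*t
    else:q=p[:2]/p[2]
    return q*[K[0,0],K[1,1]]+[K[0,2],K[1,2]]
E
python3 - <<'E'
from h import *
np.set_printoptions(precision=4,suppress=True)
a=snap('scene','a.png');b=snap('side','b.png')
s=readout.sense();print(s['eef_pos'],s['orientation'],s['clock'],r.grasp_offset)
for n in('scene','side'):
    c=eyes.camera_info(n);print(np.array(c['mtx'])[0],-np.array(c['extrinsics'])[:3,:3].T@np.array(c['extrinsics'])[:3,3])
E
```

```text
[0.2316 0.58   0.2305] [-0.5929 -3.0849  0.0024] 0.1 -0.0187
[397.9983   0.     258.5415] [ 1.0722 -0.0041  0.8322]
[363.8499   0.     245.6173] [0.2879 0.4699 0.8368]
```

View pics/a.png

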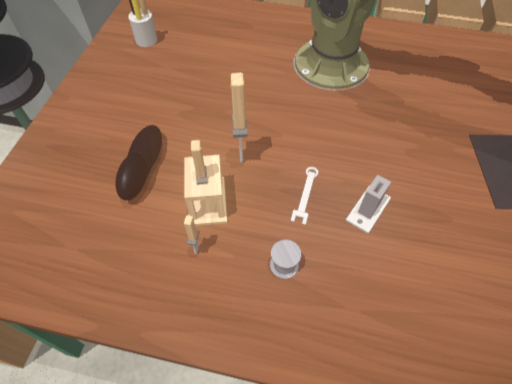

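View pics/b.png

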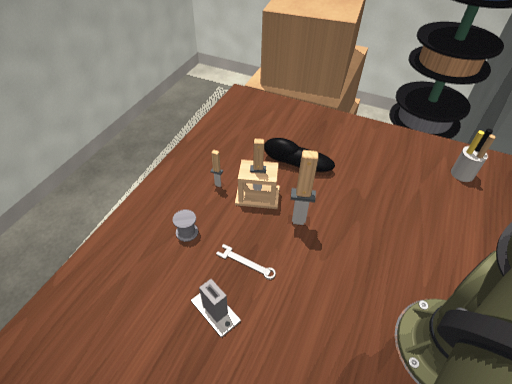

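Scene: look-alikes are a large knife (239,105), a knife in the rack (200,162) and a small knife (191,232). I choose the one in the rack. The guard is at (375,195), the spanner at (305,195), the spool at (285,258) and the last at (140,160). Next I'll check the choice in an enlarged crop.

Run:
```python
import cv2,numpy as np
a=cv2.imread('pics/a.png');b=cv2.imread('pics/b.png')
f=lambda i,x,y,w,h:cv2.resize(i[y:y+h,x:x+w],None,fx=4,fy=4,interpolation=cv2.INTER_CUBIC)
t=np.hstack([f(a,175,130,80,100),f(b,225,130,80,100)])
cv2.imwrite('pics/c.png',t)
cv2.imwrite('pics/d.png',np.hstack([f(a,335,160,80,80),f(b,180,270,80,80)]))
```

```text
(no output)
```

View pics/c.png

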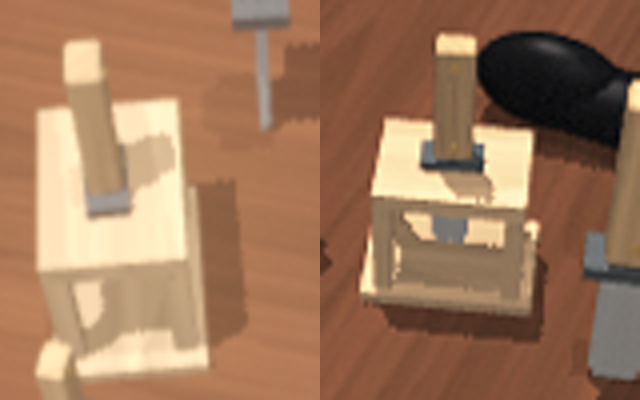

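View pics/d.png

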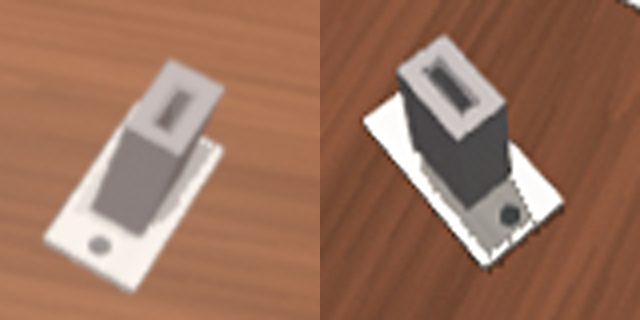

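The crops show a knife handle of middling size, with its collar resting on the rack board. The rack top in the scene crop runs from (37,108) to (187,262), and the handle top is about (84,61). The guard slot centre is (175,109) in the scene crop and (130,85) in the side crop.

Run:
```python
from h import *
np.set_printoptions(precision=4,suppress=True)
def S(n,pts,ox,oy,z):
    P=np.array([atz(n,ox+(u+.5)/4-.5,oy+(v+.5)/4-.5,z) for u,v in pts]);print(n,z);print(P[:,:2],'mean',P.mean(0)[:2]);
    for i in range(len(P)-1):
        d=P[i+1]-P[i];print('  len %.4f ang %.1f'%(np.hypot(*d[:2]),np.degrees(np.arctan2(d[1],d[0]))),end='')
    print()
S('scene',[(37,108),(178,98),(187,262),(40,270)],175,130,.11)
S('side',[(65,118),(214,130),(208,208),(51,195)],225,130,.11)
S('scene',[(65,42),(101,40),(104,78),(67,82)],175,130,.218)
S('side',[(117,34),(155,36),(155,54),(115,52)],225,130,.218)
S('scene',[(172,60),(224,92),(180,155),(124,123)],335,160,.1)
S('side',[(125,35),(187,100),(140,138),(78,72)],180,270,.1)
S('scene',[(175,109)],335,160,.1);S('side',[(130,85)],180,270,.1)
s=readout.sense();from scipy.spatial.transform import Rotation as R
print(R.from_rotvec(s['orientation']).as_matrix())
```

```text
scene 0.11
[[ 0.5485 -0.294 ]
 [ 0.5232 -0.2168]
 [ 0.6314 -0.1811]
 [ 0.654  -0.2569]] mean [ 0.5893 -0.2372]
  len 0.0813 ang 108.1  len 0.1139 ang 18.2  len 0.0790 ang -73.4
side 0.11
[[ 0.6526 -0.2589]
 [ 0.5475 -0.2947]
 [ 0.5205 -0.2177]
 [ 0.6257 -0.1815]] mean [ 0.5866 -0.2382]
  len 0.1111 ang -161.2  len 0.0816 ang 109.3  len 0.1112 ang 19.0
scene 0.218
[[ 0.5831 -0.2505]
 [ 0.5778 -0.2332]
 [ 0.6013 -0.2243]
 [ 0.6078 -0.2415]] mean [ 0.5925 -0.2374]
  len 0.0181 ang 107.1  len 0.0251 ang 20.7  len 0.0183 ang -69.0
side 0.218
[[ 0.604  -0.2416]
 [ 0.5801 -0.2507]
 [ 0.5725 -0.2334]
 [ 0.5973 -0.2238]] mean [ 0.5885 -0.2374]
  len 0.0256 ang -159.1  len 0.0189 ang 113.8  len 0.0266 ang 21.2
scene 0.1
[[0.4926 0.1479]
 [0.5085 0.1777]
 [0.5565 0.1558]
 [0.5421 0.1244]] mean [0.5249 0.1514]
  len 0.0338 ang 61.8  len 0.0528 ang -24.5  len 0.0346 ang -114.6
side 0.1
[[0.5406 0.125 ]
 [0.4901 0.1455]
 [0.5026 0.1763]
 [0.5529 0.1567]] mean [0.5216 0.1509]
  len 0.0546 ang 158.0  len 0.0333 ang 67.9  len 0.0540 ang -21.3
scene 0.1
[[0.5263 0.1514]] mean [0.5263 0.1514]

side 0.1
[[0.5228 0.1511]] mean [0.5228 0.1511]

[[-0.9288  0.3707 -0.0006]
 [ 0.3707  0.9288 -0.0015]
 [-0.     -0.0016 -1.    ]]
```

Run:
```python
from h import *
np.set_printoptions(precision=4,suppress=True)
def tri(a,b):
    o,d=ray('scene',*a);p,e=ray('side',*b)
    t=np.linalg.lstsq(np.stack([d,-e],1),p-o,rcond=None)[0];A=o+t[0]*d;B=p+t[1]*e;print((A+B)/2,np.linalg.norm(A-B))
tri((196,145),(258.5,140.5)) # knife handle top check
tri((237.5,78),(310,155)) # large
tri((189.5,219),(215,152.5)) # small
from scipy.spatial.transform import Rotation as R
s=readout.sense();M=R.from_rotvec(s['orientation']).as_matrix()
for T in [(.54,.1,.33),(.59,-.2375,.30)]:print(T,M.T@(np.array(T)-s['eef_pos'])*1000)
```

```text
[ 0.59   -0.2387  0.2156] 0.0027468035362456255
[ 0.4336 -0.1894  0.2639] 0.0007517516386577375
[ 0.7181 -0.221   0.1402] 0.0014534264192145204
(0.54, 0.1, 0.33) [-464.3708 -331.6636  -98.9345]
(0.59, -0.2375, 0.3) [-635.9175 -626.5356  -68.4627]
```

```bash
for i in 1 2 3; do python3 -m inch '{"translation":[[-32,-23,-7],[-64,-46,-14],[-96,-69,-21],[-128,-92,-28],[-160,-115,-35]],"yaw":[0,0,0,0,0]}' 85; done
python3 - <<'E'
from h import *
from scipy.spatial.transform import Rotation as R
s=readout.sense();M=R.from_rotvec(s['orientation']).as_matrix();print(s['clock'],s['eef_pos'],s['qpos'])
print(M,M.T@(np.array((.59,-.2375,.29))-s['eef_pos'])*1000)
E
```

```text
clock: 0.52
eef_pos: [0.3382, 0.4124, 0.2662]
orientation: [-0.593, -3.085, 0.001]
contact_force: [0.8, -0.3, -0.7]
finger_gap: 0.085
gripper_force: 0.0
clock: 0.93
eef_pos: [0.4441, 0.2462, 0.3015]
orientation: [-0.593, -3.085, 0.0]
contact_force: [1.6, 0.5, 0.5]
finger_gap: 0.0848
gripper_force: 0.0
clock: 1.35
eef_pos: [0.5501, 0.0802, 0.3365]
orientation: [-0.593, -3.085, 0.0]
contact_force: [1.1, 0.8, 0.2]
finger_gap: 0.0849
gripper_force: 0.0
1.35 [0.55007335 0.08017152 0.33646622] [-0.1517617   0.32710387 -0.05391544  1.49616596  0.01790933  1.31926057
  0.98377468]
[[-9.28763810e-01  3.70671810e-01 -4.41392425e-04]
 [ 3.70671893e-01  9.28763874e-01 -1.21492651e-04]
 [ 3.64915438e-04 -2.76449743e-04 -9.99999895e-01]] [-154.85128687 -280.22930266   46.4871825 ]
```

```bash
python3 -m inch '{"translation":[[-16,-28,0],[-32,-56,0],[-48,-84,0],[-64,-112,0],[-80,-140,0]],"yaw":[0,0,0,0,0]}' 85 >/dev/null;  python3 -m inch '{"translation":[[-15,-28,9],[-30,-56,18],[-45,-84,27],[-60,-112,36],[-75,-140,46]],"yaw":[-7,-14,-21,-28,-35]}' 85 >/dev/null;  python3 -m inch '{"translation":[[0,0,0],[0,0,0],[0,0,0]],"yaw":[-6,-6,-6]}' 85
python3 - <<'E'
from h import *
from scipy.spatial.transform import Rotation as R
s=readout.sense();M=R.from_rotvec(s['orientation']).as_matrix();print(s['clock'],s['eef_pos'],s['qpos'],M)
i=eyes.camera_info('wrist');im=snap('wrist','w.png')
import pickle;pickle.dump((i,s),open('w.pkl','wb'))
for P in [(.59,-.238,.218),(.588,-.2377,.11)]:print(proj('wrist',P,i))
cv2.imwrite('pics/w2.png',cv2.resize(im[:,:,::-1],(768,576)))
E
```

```text
clock: 2.43
eef_pos: [0.5896, -0.2351, 0.2897]
orientation: [0.52, -3.098, -0.002]
contact_force: [0.5, -0.3, -0.0]
finger_gap: 0.0851
gripper_force: 0.0
2.4333 [ 0.58962223 -0.23514633  0.28970742] [ 0.41555736  0.48345077 -0.12549367  1.37133486  0.05947587  1.29169149
  2.19107405] [[-9.45252415e-01 -3.26339123e-01 -8.05335627e-04]
 [-3.26339958e-01  9.45251512e-01  1.34536046e-03]
 [ 3.22200967e-04  1.53451842e-03 -9.99998771e-01]]
[251.2966709 200.6393951]
[253.20272679 166.41446816]
```

View pics/w2.png

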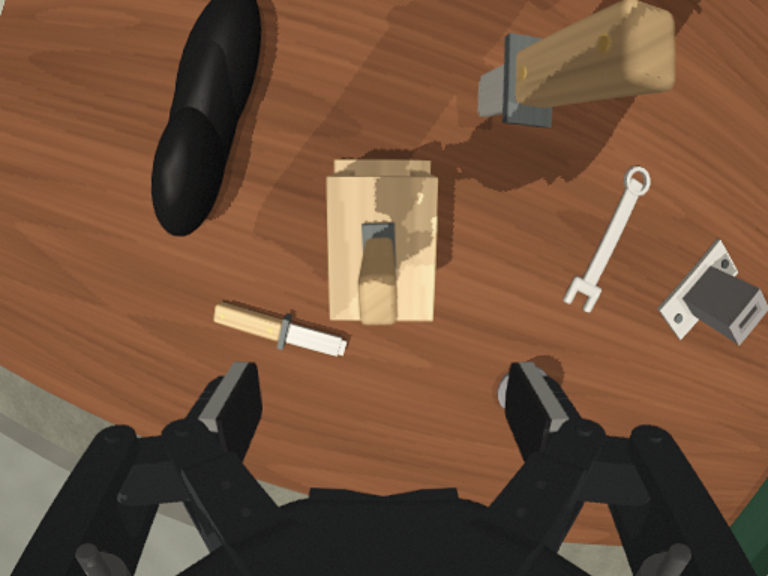

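The rack knife's handle top is at (378,300), against a predicted (377,301). The rack is square to the tool. The small look-alike now lies flat at (280,330), clear of everything and never touched.

Run:
```python
from h import *
import pickle;i,s=pickle.load(open('w.pkl','rb'))
from scipy.spatial.transform import Rotation as R
M=R.from_rotvec(s['orientation']).as_matrix()
for (u,v),z in [((378,304),.218),((378,232),.118),((382.5,250),.11)]:
    P=atz('wrist',u/1.5,v/1.5,z,i);print(P,M.T@(P-s['eef_pos'])*1000)
```

```text
[ 0.59137842 -0.23696451  0.218     ] [-1.08980319 -2.40178969 71.70347231]
[ 0.57444616 -0.24367136  0.118     ] [ 17.07195267  -3.36924596 171.7079624 ]
[ 0.58762322 -0.23572505  0.11      ] [ 2.02052875e+00 -1.70449117e-01  1.79708031e+02]
```

```bash
python3 -m inch '{"translation":[[0,-2.5,26],[0,-2.5,52],[0,-2.5,78],[0,-2.5,104],[0,-2.5,128]],"yaw":[0,0,0,0,0]}' 85; python3 -m inch '{"translation":[[0,0,0],[0,0,0],[0,0,0],[0,0,0],[0,0,0]],"yaw":[0,0,0,0,0]}' 5; python3 -m inch '{"translation":[[0,0,0],[0,0,0],[0,0,0],[0,0,0],[0,0,0]],"yaw":[0,0,0,0,0]}' 5
```

```text
clock: 2.9
eef_pos: [0.5909, -0.2358, 0.1617]
orientation: [-0.524, 3.097, 0.0]
contact_force: [0.3, -0.9, 0.4]
finger_gap: 0.0848
gripper_force: 0.0
clock: 3.32
eef_pos: [0.5916, -0.2379, 0.1642]
orientation: [-0.524, 3.095, -0.002]
contact_force: [-0.3, 0.7, 0.6]
finger_gap: 0.0248
gripper_force: 0.0
clock: 3.73
eef_pos: [0.5916, -0.2379, 0.1642]
orientation: [-0.524, 3.095, -0.002]
contact_force: [0.3, -0.1, 7.2]
finger_gap: 0.0196
gripper_force: 58.9
```

```bash
python3 -m inch '{"translation":[[0,0,-8],[0,0,-20],[0,0,-35],[0,0,-50],[0,0,-65]],"yaw":[0,0,0,0,0]}' 5; python3 -m inch '{"translation":[[0,0,-15],[0,0,-30],[0,0,-45],[0,0,-60],[0,0,-60]],"yaw":[0,0,0,0,0]}' 5;  python3 - <<'E'
from h import *
from scipy.spatial.transform import Rotation as R
s=readout.sense();M=R.from_rotvec(s['orientation']).as_matrix();print(s['eef_pos'],s['qpos'])
print(M.T@(np.array((.5245,.151,.285))-s['eef_pos'])*1000)
E
```

```text
clock: 4.15
eef_pos: [0.5902, -0.2379, 0.2282]
orientation: [0.524, -3.097, -0.0]
contact_force: [0.3, 0.2, -2.0]
finger_gap: 0.0195
gripper_force: 58.1
clock: 4.57
eef_pos: [0.5915, -0.2383, 0.2908]
orientation: [-0.523, 3.093, -0.004]
contact_force: [0.3, 0.0, -1.7]
finger_gap: 0.0191
gripper_force: 58.2
[ 0.59148047 -0.2382812   0.29079543] [ 0.41789809  0.48407046 -0.12458216  1.36727327  0.06056865  1.28907297
  2.19698275]
[-64.80683641 389.66247024   4.80176011]
```

```bash
python3 -m inch '{"translation":[[-4,20,0],[-9,55,0],[-15,92,0],[-22,131,0],[-28,170,0]],"yaw":[0,0,0,0,0]}' 5 >/dev/null; python3 -m inch '{"translation":[[-6,38,0],[-13,76,0],[-19,114,0],[-26,152,0],[-32,190,0]],"yaw":[7,14,21,28,35]}' 5;  python3 -m inch '{"translation":[[0,0,0],[0,0,0],[0,0,0]],"yaw":[3.5,7,7]}' 5
python3 - <<'E'
from h import *
from scipy.spatial.transform import Rotation as R
s=readout.sense();M=R.from_rotvec(s['orientation']).as_matrix();print(s['clock'],s['eef_pos'],s['qpos'])
print(M.T@(np.array((.5245,.151,.285))-s['eef_pos'])*1000, np.degrees(np.arctan2(M[1,0],M[0,0])),M[2])
i=eyes.camera_info('wrist')
import pickle
w=snap('wrist','w3.png');a=snap('scene','a3.png');b=snap('side','b3.png')
pickle.dump((i,s),open('w3.pkl','wb'))
for n in('scene','side'):print(proj(n,(.5245,.151,.1)),proj(n,s['eef_pos']))
f=lambda i,x,y,k,w,h:cv2.resize(i[y:y+h,x:x+w],None,fx=k,fy=k,interpolation=cv2.INTER_CUBIC)
t=np.hstack([f(a,330,110,4,95,130),f(b,165,200,4,105,130)])
cv2.imwrite('pics/e.png',t[:,:,::-1]); print(t.shape)
cv2.imwrite('pics/w4.png',cv2.resize(w[:,:,::-1],(768,576)))
E
```

```text
clock: 5.4
eef_pos: [0.5282, 0.1208, 0.2867]
orientation: [-0.422, -3.112, 0.001]
contact_force: [0.3, -0.4, -2.6]
finger_gap: 0.0196
gripper_force: 58.4
clock: 5.65
eef_pos: [0.5284, 0.1202, 0.2866]
orientation: [-0.602, -3.082, 0.001]
contact_force: [1.0, -0.8, -2.2]
finger_gap: 0.0194
gripper_force: 58.5
5.65 [0.52843965 0.1202028  0.28661504] [-0.2210952   0.33190591 -0.06795421  1.62650503  0.02411297  1.18522046
  0.89045535]
[15.24024827 27.05113199  1.60245616] 157.88997658365375 [ 8.26231760e-04 -9.30845694e-04 -9.99999225e-01]
[378.21774474 186.17702597] [387.10309929 127.83971773]
[211.49031443 290.53603533] [210.78780352 228.92691704]
(520, 800, 3)
```

View pics/e.png

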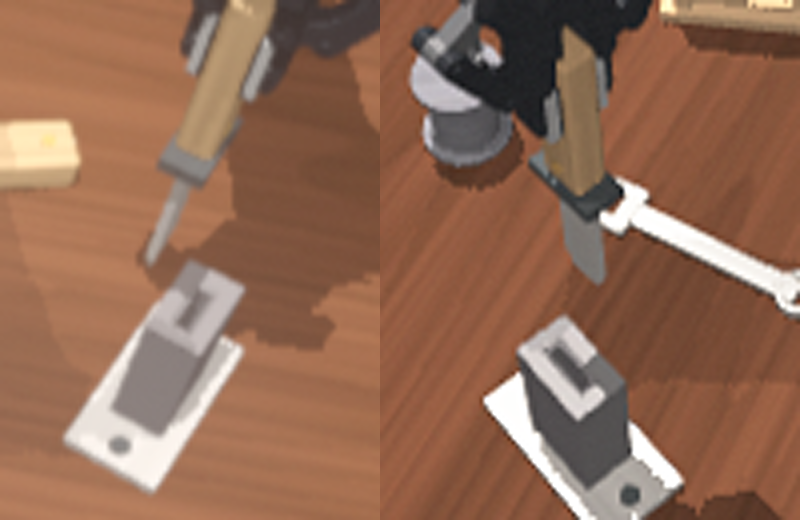

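View pics/w4.png

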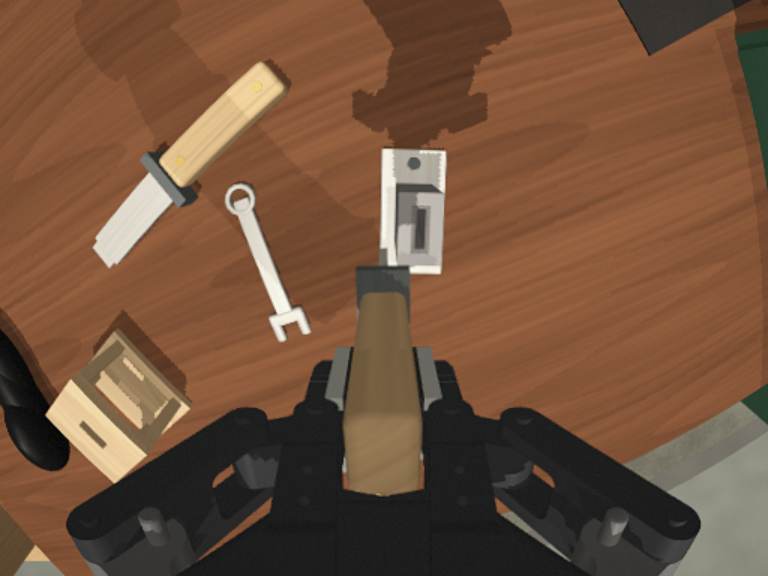

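The large look-alike also lies on the bench by itself, near the spanner. The guard slot in the wrist view is at (420,229). I'll check whether the knife hangs straight by overlaying the model of an upright knife.

```bash
cat > ov.py <<'E'
from h import *
import pickle,sys
from scipy.spatial.transform import Rotation as R
def box(x,y,z0,z1):return [np.array([a*x/2,b*y/2,z]) for z in(z0,z1) for a,b in((1,1),(-1,1),(-1,-1),(1,-1))]
def draw(im,n,c,yaw,off,k,boxes,col,info=None,tilt=(0,0)):
    Q=R.from_euler('zyx',[yaw,tilt[1],tilt[0]],degrees=True).as_matrix()
    for b in boxes:
        p=[proj(n,Q@q+c,info) for q in box(*b)]
        p=[tuple(int(round(((u-o+.5)*k))) for u,o in zip(q,off)) for q in p]
        for i in range(4):
            for a,d in((i,(i+1)%4),(i+4,(i+1)%4+4),(i,i+4)):cv2.line(im,p[a],p[d],col,1)
KN=[(46,24,0,8),(28,5,-76,0),(22,3.4,-84,-76),(28,20,8,108)]
KN=[tuple(v/1000 for v in b) for b in KN]
GU=[(.056,.034,-.09,0),(.031,.008,0,0)]
E
python3 - <<'E'
from ov import *
i,s=pickle.load(open('w3.pkl','rb'))
a=cv2.imread('pics/a3.png');b=cv2.imread('pics/b3.png')
f=lambda i,x,y,k,w,h:cv2.resize(i[y:y+h,x:x+w],None,fx=k,fy=k,interpolation=cv2.INTER_CUBIC)
A=f(a,330,110,4,95,140);B=f(b,165,200,4,105,140)
c=s['eef_pos']-np.array([0,0,.0525]);g=np.array((.5245,.151,.1))
for im,n,o in((A,'scene',(330,110)),(B,'side',(165,200))):
    draw(im,n,c,-22,o,4,KN[:3],(0,255,0));draw(im,n,g,-22.5,o,4,GU,(0,0,255))
cv2.imwrite('pics/f.png',np.hstack([A,B]))
E
```

```text
(no output)
```

View pics/f.png

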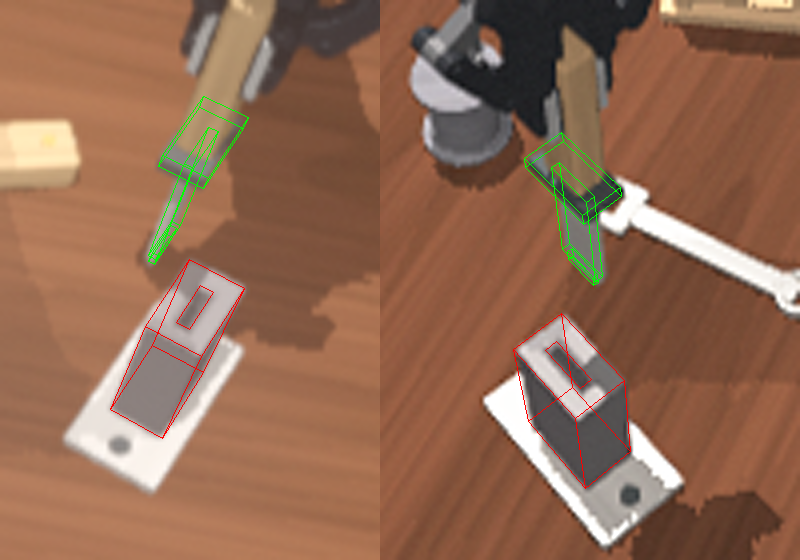

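The upright model fits the blade and collar within about 1 mm, so the knife hangs straight. The guard model also fits. I'll move over the mouth, stop with the tip just above it, and look again.

```bash
python3 -m inch '{"translation":[[5,9,0],[10,18,0],[15,27,0],[15,27,20],[15,27,38]],"yaw":[0,0,0,0,0]}' 5 >/dev/null; python3 -m inch '{"translation":[[0,0,0],[0,0,0],[0,0,0]],"yaw":[0,0,0]}' 5;  python3 - <<'E'
from ov import *
s=readout.sense();a=snap('scene','a5.png')[:,:,::-1];b=snap('side','b5.png')[:,:,::-1]
print(s['eef_pos'])
f=lambda i,x,y,k,w,h:cv2.resize(i[y:y+h,x:x+w],None,fx=k,fy=k,interpolation=cv2.INTER_CUBIC)
A=f(a,350,130,6,64,95);B=f(b,180,225,6,64,95)
c=s['eef_pos']-np.array([0,0,.0525]);g=np.array((.5245,.151,.1))
A2=A.copy();B2=B.copy()
for im,n,o in((A2,'scene',(350,130)),(B2,'side',(180,225))):
    draw(im,n,c,-22,o,6,KN[:3],(0,255,0));draw(im,n,g,-22.5,o,6,GU,(0,0,255))
o=np.hstack([A2,B2]);cv2.imwrite('pics/g.png',o);print(o.shape)
E
```

```text
clock: 6.47
eef_pos: [0.5257, 0.1508, 0.2501]
orientation: [0.6, 3.083, 0.001]
contact_force: [-0.1, -0.8, -1.5]
finger_gap: 0.0195
gripper_force: 58.5
[0.52572751 0.15076631 0.2501364 ]
(570, 768, 3)
```

View pics/g.png

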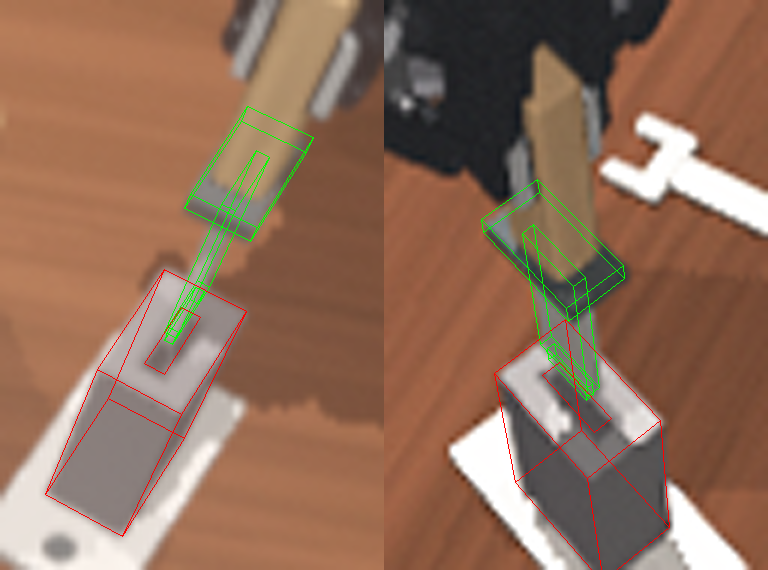

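Tip is over the slot in both views. I'll lower slowly and watch the force.

```bash
python3 -m inch '{"translation":[[0,0,4],[0,0,8],[0,0,12],[0,0,16],[0,0,20]],"yaw":[0,0,0,0,0]}' 5;python3 -m inch '{"translation":[[0,0,2],[0,0,4],[0,0,6],[0,0,8],[0,0,10]],"yaw":[0,0,0,0,0]}' 5
```

```text
clock: 6.98
eef_pos: [0.5253, 0.15, 0.2288]
orientation: [-0.601, -3.083, 0.0]
contact_force: [-0.5, -0.6, -2.4]
finger_gap: 0.0191
gripper_force: 58.7
clock: 7.4
eef_pos: [0.5254, 0.1501, 0.2191]
orientation: [-0.601, -3.084, 0.0]
contact_force: [0.1, -0.7, -2.4]
finger_gap: 0.0196
gripper_force: 58.7
```

```bash
python3 -m inch '{"translation":[[0,0,6],[0,0,12],[0,0,18],[0,0,24],[0,0,30]],"yaw":[0,0,0,0,0]}' 5;python3 -m inch '{"translation":[[0,0,5],[0,0,10],[0,0,15],[0,0,20],[0,0,25]],"yaw":[0,0,0,0,0]}' 5
```

```text
clock: 7.82
eef_pos: [0.5254, 0.1501, 0.1885]
orientation: [-0.601, -3.083, 0.0]
contact_force: [1.4, 0.8, -1.2]
finger_gap: 0.0195
gripper_force: 58.6
clock: 8.23
eef_pos: [0.5254, 0.1502, 0.1639]
orientation: [0.601, 3.084, 0.0]
contact_force: [-0.3, 1.9, -2.3]
finger_gap: 0.0191
gripper_force: 58.7
```

```bash
python3 -m inch '{"translation":[[0,0,2],[0,0,4],[0,0,6],[0,0,7],[0,0,8]],"yaw":[0,0,0,0,0]}' 5;python3 -m inch '{"translation":[[0,0,1],[0,0,2],[0,0,2]],"yaw":[0,0,0]}' 5
```

```text
clock: 8.65
eef_pos: [0.5254, 0.1501, 0.1563]
orientation: [0.601, 3.084, 0.0]
contact_force: [-1.2, 0.6, -1.2]
finger_gap: 0.0193
gripper_force: 58.6
clock: 8.9
eef_pos: [0.5253, 0.1502, 0.1542]
orientation: [0.601, 3.084, 0.0]
contact_force: [-0.4, 1.2, -2.7]
finger_gap: 0.0195
gripper_force: 58.6
```

```bash
python3 -m inch '{"translation":[[0,0,0.5],[0,0,1],[0,0,1]],"yaw":[0,0,0]}' 5|grep -E 'pos|contact'; python3 -m inch '{"translation":[[0,0,0.5],[0,0,1],[0,0,1]],"yaw":[0,0,0]}' 5|grep -E 'pos|contact'; python3 -m inch '{"translation":[[0,0,0.5],[0,0,1],[0,0,1]],"yaw":[0,0,0]}' 5|grep -E 'pos|contact'
```

```text
eef_pos: [0.5254, 0.1502, 0.1542]
contact_force: [-2.5, 0.7, 6.6]
eef_pos: [0.5254, 0.1503, 0.1541]
contact_force: [-5.3, -0.5, 14.7]
eef_pos: [0.5254, 0.1503, 0.1541]
contact_force: [-8.2, -1.5, 23.7]
```

The arm stops firmly at TCP z 0.154, the home height expected from the rack (0.110 → 0.164). I'll ease off, let go and retreat.

```bash
python3 -m inch '{"translation":[[0,0,-2.5],[0,0,-2.5]],"yaw":[0,0]}' 5; python3 -m inch '{"translation":[[0,0,0],[0,0,0],[0,0,0],[0,0,0],[0,0,0]],"yaw":[0,0,0,0,0]}' 60; python3 -m inch '{"translation":[[0,0,-15],[0,0,-40],[0,0,-70],[0,0,-100],[0,0,-130]],"yaw":[0,0,0,0,0]}' 60;  python3 - <<'E'
from ov import *
a=snap('scene','a7.png')[:,:,::-1];b=snap('side','b7.png')[:,:,::-1]
f=lambda i,x,y,k,w,h:cv2.resize(i[y:y+h,x:x+w],None,fx=k,fy=k,interpolation=cv2.INTER_CUBIC)
A=f(a,345,110,5,75,115);B=f(b,175,220,5,75,115)
for im,n,o in((A,'scene',(345,110)),(B,'side',(175,220))):
    draw(im,n,np.array((.5245,.151,.1)),-22.5,o,5,[KN[0],KN[3]],(0,255,0))
cv2.imwrite('pics/k.png',np.hstack([A,B]))
E
```

```text
clock: 9.82
eef_pos: [0.5254, 0.1501, 0.1544]
orientation: [0.601, 3.083, 0.001]
contact_force: [0.5, 0.9, -1.3]
finger_gap: 0.0194
gripper_force: 58.7
clock: 10.23
eef_pos: [0.5254, 0.15, 0.1536]
orientation: [-0.601, -3.083, 0.0]
contact_force: [-0.0, 0.1, -0.0]
finger_gap: 0.0602
gripper_force: 0.0
clock: 10.65
eef_pos: [0.5251, 0.15, 0.285]
orientation: [-0.601, -3.083, 0.0]
contact_force: [0.8, 0.4, -0.9]
finger_gap: 0.0602
gripper_force: 0.0
```

View pics/k.png

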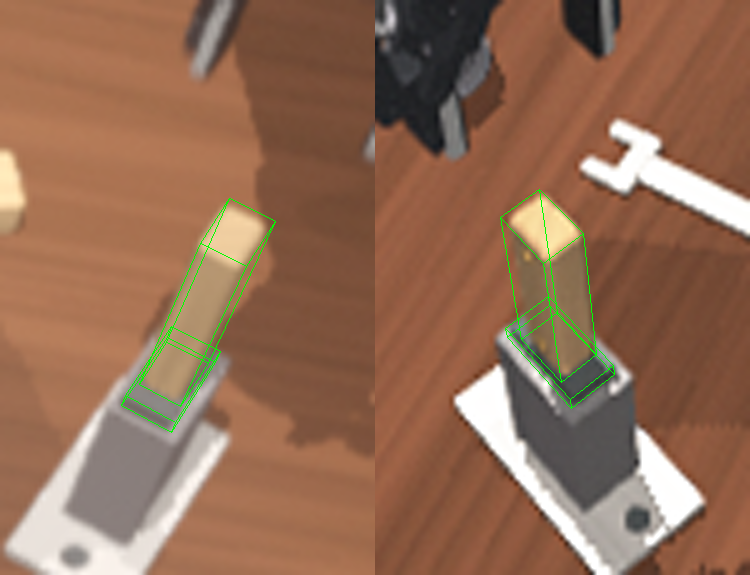

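The collar sits on the guard's mouth. The knife is upright, matches the home model and is clear of the gripper, so I'm handing in.

```bash
python3 -m inch '{"translation":[[0,0,0],[0,0,0],[0,0,0]],"yaw":[0,0,0]}' 60 >/dev/null; python3 -c "
from bench import ticket
print(ticket.sign_off())"
```

```text
the job is handed in; nothing more can be done
None
```

The knife was drawn from the rack, slid down into the guard until its collar sat home and let go, then handed in at about 11 s; no verdict was shown. The arm touched none of the bystanders, but the two loose look-alike knives were found lying flat, and I did not re-measure the bystanders' positions.

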